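# Hold the crucible tweezers open at their marks

## Task

The crucible drawer under the tweezers stand has been left open: push it fully home, until its catch clicks in, so that nothing can drop onto the clean crucibles. Then squeeze the stand's self-closing tweezers by their grips until the two jaws stand over the two lines engraved on the white plate, and finish while still holding them steadily there, ready for a crucible to be set down between the jaws. Leave the flask, the beaker and the marker where they are.

Things in the scene. Friction and masses are not known exactly. Their poses are not given: they have to be found in the camera images.
- unit: Low grey sheet-steel drawer unit fixed on the bench, 220 deep (its x) x 340 wide (its y) x 70 mm high, one drawer across its whole front. Origin: centre of its underside, on the bench. The drawer front faces the unit's -x side; the tweezers stand is bolted on its top.
- drawer (a joint): How far the drawer is open, in m: 0 = fully home (a stop), at most 0.075; it slides out along the unit's -x. White front 328 wide x 55 mm high, 10 to 65 mm above the bench. It slides with about 1 N; a sprung roller catch resists with up to about 6 N from about 11 to 5 mm open, then draws the drawer the rest of the way home and keeps it there.
- drawer_pull (a point): Middle of the flat outer face of the drawer's aluminium pull, a solid block 100 wide (y) x 16 high x 14 mm deep in the middle of the drawer front; this point is 40 mm above the bench and moves with the drawer. With the drawer home it lies 128 mm from the unit's centre along the unit's -x. Same axes as the unit.
- stand: Tweezers stand fixed on top of the drawer unit: grey base 262 long (its x) x 84 wide (its y) x 10 mm thick. Origin: centre of the base's underside, 70 mm above the bench. Its +x runs from the post (at x = -111 mm; post and boss reach 68 mm above the origin) along the tweezers to the jaws; z up.
- grips (a point): Where to squeeze: midway between the tweezers' black grips at half height; 13 mm along +x of the stand's origin, 52 mm above it (122 mm above the bench, 42 above the base); fixed, stand's axes. Each grip is 56 long (x) x 18 mm high, outer faces at y = +-25 mm at rest, splayed 0.065 rad outward towards the jaws; with the jaws over the lines they are parallel and 36 mm apart.
- plate (a point): Middle of the top of the white ceramic plate under the jaws, 52 (x) x 66 mm (y), its top 16 mm above the stand's underside; 105 mm along +x from the stand's origin. Two dark lines run along x on it at y = +13 and -13 mm from this point (26 mm apart). Fixed to the stand, stand's axes.
- jaw_left (a joint): Swing (rad) of the limb with the left (+y) jaw; its grip is on the -y side, as the limbs cross between grips and jaws. 0 = shut, at most 0.13. Upright hinge at the tweezers' tail, 108 mm behind the grips point, 200 mm behind the jaws. A swing a moves the grip in by 108a mm and the jaw out by 200a mm: 0.065 puts it over its line. Spring: about 7 N at the grip there, 2 N when shut.
- jaw_right (a joint): The same for the limb with the right (-y) jaw; its grip is on the +y side. Each limb swings on its own, so fingers closing off-centre along the stand's y swing one limb more than the other.
- jaw_left_tip (a point): Middle of the inner face of the left jaw near its lower end, 22 mm above the stand's underside (6 mm above the plate). Jaws are upright steel plates 18 (x) x 3 x 34 mm; at rest both inner faces meet at y = 0.
- jaw_right_tip (a point): The same point of the right jaw. The tip gap is the distance between these two points.
- flask_mid (a point): Bystander: small glass volumetric flask with a white stopper, 48 mm wide, 124 mm high, standing upright on a 25 mm thick wooden board to the left of the unit; point on its axis 60 mm above its foot.
- beaker_mid (a point): Bystander: small glass beaker, 42 mm wide, 55 mm high, on the same wooden board; point at its middle.
- marker_mid (a point): Bystander: white marker pen, 118 mm long, 14 mm thick, lying on a notepad to the right of the unit; point at its middle.

How it is judged (in metres and radians):
On the way, in this order (a step that is already met when the one before it is completed fails the run):
1. the drawer is pushed home past its catch (value of joint drawer below 0.003 m), for 0.3 s.
2. the tweezers are squeezed until both jaws stand over their lines, and held there (y of jaw_left_tip in the frame of stand between 0.009 and 0.017 m and y of jaw_right_tip in the frame of stand between -0.017 and -0.009 m and distance between jaw_left_tip and jaw_right_tip between 0.022 and 0.03 m and velocity of joint jaw_left between -0.1 and 0.1 rad/s and velocity of joint jaw_right between -0.1 and 0.1 rad/s and contact force between the fingers and stand above 2 N), for 1 s.
At the end, for the whole second after the job is handed in: Drawer fully home (under 3 mm open); fingers still squeezing the tweezers (over 2 N); each jaw's inner face within 4 mm of its line, the tip gap 22 to 30 mm, jaws steady (under 0.1 rad/s). Flask, beaker and marker moved no more than 15 mm (all of step 2 and value of joint drawer below 0.003 m); the arm keeps its last pose, push and grip.
It fails at once if the flask, the beaker or the marker was moved by more than 15 mm (distance of any of flask_mid, beaker_mid, marker_mid from where it was at the start of the episode above 0.015 m).
It also fails if it takes over 51 s, if anything falls off the work surface, if the arm or the gripper's body presses on something with over 40 N, if the wrist force passes 120 N, or if a joint passes its speed limit or range.

## Robot

A 6-joint arm with a two-finger parallel gripper is mounted at the origin on the work surface. World frame = base frame: x ahead of the robot, y to its left, z up, the work surface at z = 0. Lengths are in mm, angles in rad, forces in N, time in s.
With the tool pointing down it reaches from about 400 to 925 mm from the base axis. Payload 12.5 kg.
Tool frame: the origin (TCP) lies on the centre line of the jaws, within the pads' length; the fingertips stand 25 mm ahead of it and the grasp point (between the pads) lies 6 mm ahead of it (env.tip_extent is the distance from the TCP to the fingertips, in mm); x points along the fingers, z is the direction in which the jaws open and shut, and the axes are right-handed (so a half turn about x gives the same grasp; the last joint's range is limited). The gripper opens to 95 mm and grips with 3 to 60 N. Pads are 20 mm wide; open, the fingers measure 119 mm over their backs; the gripper's body (75 mm by 180 mm) begins 59 mm behind the grasp point.
Start: joints at [1.208, 0.491, 1.559, -0, 1.092, -0.106], TCP at [158.724, 604.528, 207.561] pointing down, gripper open.
Joint ranges: [-3.1, 3.1], [-0.84, 2.19], [0.05, 2.79], [-1.13, 4.28], [0.06, 2.93], [-2.69, 2.69]. Speed limits (rad/s): [2.22, 2.22, 2.79, 3.14, 3.14, 3.14].

## Interface

Orientations are given as [roll, pitch, yaw] about the fixed x, y, z axes, in that order (R = Rz(yaw) Ry(pitch) Rx(roll)).
In Python, from cell import env gives the robot as it stands.
- The arm moves only by the tool step_arm, never from a script. Its argument "rows" is a list of rows, each a list of 6 numbers: the shift along the tool's x, y, z in mm, then the turn, a rotation vector about the tool's x, y, z in rad. In form: [[x, y, z, wx, wy, wz], ...]. A call has 1 to 8 rows; each row shifts and turns the pose as measured when the row begins, along the tool's axes as they then stand; what a row does not reach is not made up. A row lasts 1/8 s, in which the tool goes at most 62.5 mm and 10.7 degrees, less where a joint would pass 70% of its speed; a pose out of reach is approached as far as the arm can. A call is refused whole if a number of a shift passes 62.5 or a number of a turn 0.188, either way. A call with a gripper value outside its range is refused whole. "grip" is the finger opening in mm, from 0 to 95.1, set as the call begins (left out, the last holds). The fingers move at their own pace and stop on an object; the grip force is fixed at half the most. Time passes only in rows, so rows that do not move let the fingers close. It gives the time, the measured TCP pose, the force and the opening at its end, in the units of the state.
- env.state(): the state, without advancing time (a new reading comes with each control period).
- env.read_camera(name): name is "side" or "top" or "wrist"; returns the picture (400x640x3 uint8, red, green, blue); there is no depth.
- env.get_calibration(name): a dict with "fx", "fy", "cx", "cy" (pixels), "pose" (4x4, takes a point from camera to world coordinates); the wrist camera has in their place "hand_eye" (4x4, takes a point from camera to tool coordinates, whose origin is the TCP and whose axes are the tool frame's). Camera axes: x right, y down, z forward; pixel columns grow to the right and rows downward; lengths in mm; the calibration is good to about 2 mm. A picture is of the moment at which its call begins: read the wrist's pose just before it. get_calibration takes no time and is no camera call.
- env.job_done(): hands the job in, once; it reports no verdict.
The state is a dict: "t": time; "joints": joint angles; "qvel": joint speeds; "tau": joint torques, N m; "eef_pos": TCP position; "tcp_rot": TCP orientation; "ft_force": force on the tool from outside, world axes, zero at the start; "moment": the same for the moment, N m; "opening": opening from 0.0 (shut) to 1.0 (fully open).
Only numpy, scipy, OpenCV 4.12 (cv2) and the standard library are available. Lean on these libraries where they do the work, as an engineer would, in place of code of your own. Each camera call takes 0.05 s, during which the arm holds its last target.

## Working session

There is one attempt and no reset: what is moved stays moved. The work goes in short steps, Python scripts to look and compute and a tool call to move; the robot and the scene stay as the last step left them, time stands still between calls to the robot, and variables do not carry over. Pictures are saved under pics/ and viewed, and the job is handed in when it is done.

Besides the shell and the picture viewer there is one more tool, called after ">>>" as name([rows], argument=value, ...), one row to a line, values as JSON. step_arm: Moves the arm, as the interface text tells. Its arguments: {"type":"object","properties":{"rows":{"type":"array","items":{"type":"array","items":{"type":"number"}}},"grip":{"type":"number"}},"required":["rows"]}

```bash
mkdir -p pics; ls; python3 - <<'E'
from cell import env
import cv2,numpy as np
np.set_printoptions(precision=4,suppress=True)
print(env.state(), env.tip_extent)
for n in ["side","top","wrist"]:
    im=env.read_camera(n); cv2.imwrite(f"pics/{n}0.png",im[:,:,::-1]); print(n,env.get_calibration(n))
E
```

```text
pics
{'t': 0.0, 'joints': array([ 1.2084,  0.4915,  1.5595, -0.    ,  1.0917, -0.1056]), 'qvel': array([ 0.0008, -0.0009, -0.0007,  0.0014,  0.0022,  0.0007]), 'tau': array([  0.0012, -61.2659, -25.8175,   0.0692,   0.0483,  -0.0001]), 'eef_pos': array([158.657 , 604.2578, 206.9666]), 'tcp_rot': array([ 3.0625,  1.5697, -1.9067]), 'ft_force': array([-0.0161,  0.3775,  0.7633]), 'moment': array([ 0.0057, -0.0387, -0.0007]), 'opening': 0.9977076293121858} 25.0
side {'fx': 389.4678356821184, 'fy': 389.4678356821184, 'cx': 320.48334352841016, 'cy': 201.4269016258332, 'pose': array([[ -0.9672,  -0.1556,   0.201 , 434.3475],
       [ -0.2541,   0.5754,  -0.7774, 820.8839],
       [  0.0053,  -0.8029,  -0.596 , 686.1681],
       [  0.    ,   0.    ,   0.    ,   1.    ]])}
top {'fx': 420.5890314174558, 'fy': 420.5890314174558, 'cx': 326.5103253289242, 'cy': 198.84178813981057, 'pose': array([[   0.0128,   -0.9944,    0.1047,  534.6348],
       [  -0.9997,   -0.0107,    0.0199,   60.2171],
       [  -0.0187,   -0.1049,   -0.9943, 1033.9298],
       [   0.    ,    0.    ,    0.    ,    1.    ]])}
wrist {'fx': 330.5406536489818, 'fy': 330.5406536489818, 'cx': 315.88646057439126, 'cy': 197.68790045717407, 'hand_eye': array([[  -0.0004,   -0.2385,    0.9712, -176.1504],
       [  -0.0002,   -0.9712,   -0.2385,   66.1542],
       [   1.    ,   -0.0003,    0.0003,   -0.3221],
       [   0.    ,    0.    ,    0.    ,    1.    ]])}
```

View pics/top0.png

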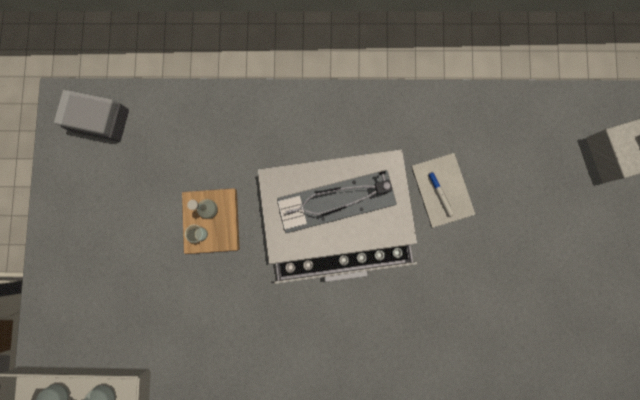

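View pics/side0.png

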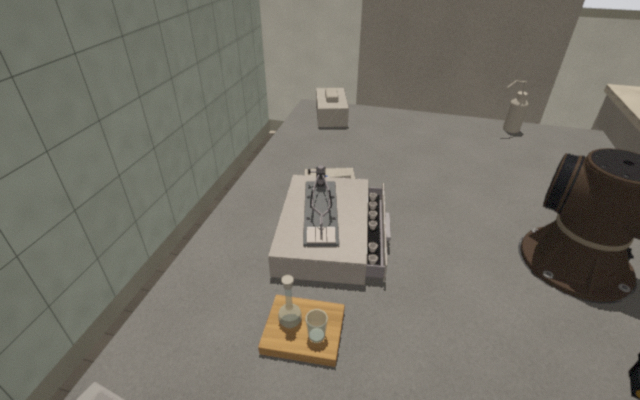

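View pics/wrist0.png

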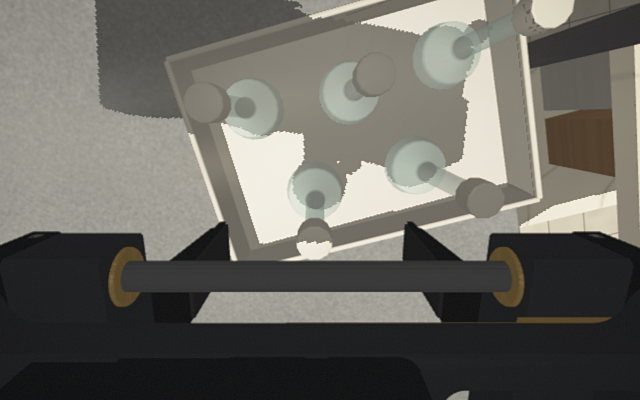

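```bash
python3 - <<'E'
import cv2
im=cv2.imread("pics/top0.png")
cv2.imwrite("pics/top0c.png",cv2.resize(im[140:290,250:420],None,fx=4.6,fy=4,interpolation=cv2.INTER_CUBIC)[:600,:800])
cv2.imwrite("pics/top0d.png",cv2.resize(im[160:240,265:405],None,fx=5.7,fy=5.7,interpolation=cv2.INTER_CUBIC))
E
```

```text
(no output)
```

View pics/top0c.png

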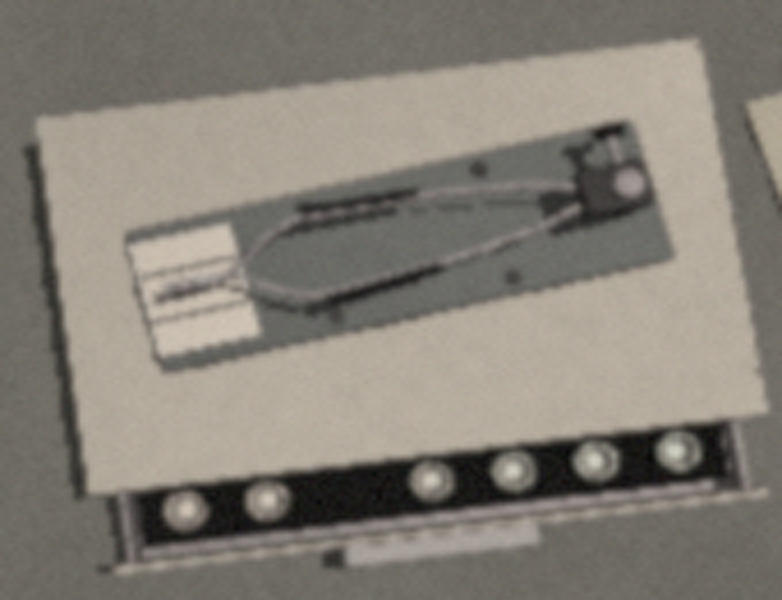

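View pics/top0d.png

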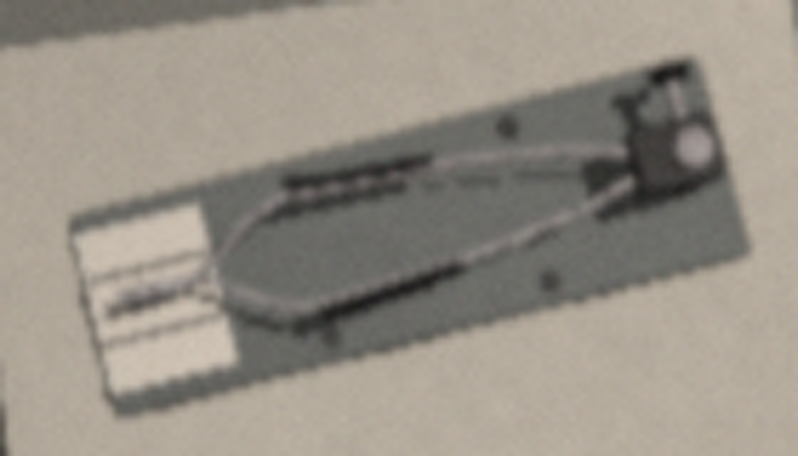

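```bash
cat > h.py <<'E'
import numpy as np
from cell import env
from scipy.spatial.transform import Rotation as R
np.set_printoptions(precision=4,suppress=True)
def topx(uv,z,n="top"):
    c=env.get_calibration(n);T=c["pose"]
    uv=np.atleast_2d(uv).astype(float)
    d=np.c_[(uv[:,0]-c["cx"])/c["fx"],(uv[:,1]-c["cy"])/c["fy"],np.ones(len(uv))]@T[:3,:3].T
    o=T[:3,3]; return o+d*((z-o[2])/d[:,2])[:,None]
def wristT(s):
    T=np.eye(4);T[:3,:3]=R.from_euler('xyz',s["tcp_rot"]).as_matrix();T[:3,3]=s["eef_pos"]
    return T
def wpx(uv,z,s):
    c=env.get_calibration("wrist");T=wristT(s)@c["hand_eye"]
    uv=np.atleast_2d(uv).astype(float)
    d=np.c_[(uv[:,0]-c["cx"])/c["fx"],(uv[:,1]-c["cy"])/c["fy"],np.ones(len(uv))]@T[:3,:3].T
    o=T[:3,3]; return o+d*((z-o[2])/d[:,2])[:,None]
def fit(P,model):
    # 2D rigid model->P
    P=P[:,:2];M=np.array(model,float);a=M-M.mean(0);b=P-P.mean(0)
    th=np.arctan2((a[:,0]*b[:,1]-a[:,1]*b[:,0]).sum(),(a*b).sum())
    Q=np.array([[np.cos(th),-np.sin(th)],[np.sin(th),np.cos(th)]])
    t=P.mean(0)-Q@M.mean(0); res=P-(M@Q.T+t); return th,t,res
E
python3 - <<'E'
from h import *
c=np.array([(38,118),(698,40),(768,412),(88,493)])/[4.6,4]+[250,140]
P=topx(c,70);print(fit(P,[(110,170),(110,-170),(-110,-170),(-110,170)]))
d=np.array([(70,215),(695,57),(750,250),(118,415)])/5.7+[265,160]
P=topx(d,80);print(fit(P,[(131,-42),(-131,-42),(-131,42),(131,42)]) ,P)
p=np.array([(347,563),(538,540)])/[4.6,4]+[250,140]
print(topx(p,48))
s=env.state();print(wristT(s))
E
```

```text
(np.float64(0.14763975087262132), array([620.1016,  56.6275]), array([[-0.7515, -1.536 ],
       [-1.6654,  1.3799],
       [ 1.2428,  0.5772],
       [ 1.1741, -0.4211]]))
(np.float64(1.8345896599017448), array([630.39  ,  56.1552]), array([[-0.3231, -1.5968],
       [-2.0547,  1.1012],
       [ 1.3531,  1.3222],
       [ 1.0246, -0.8266]])) [[636.4566 191.9781  80.    ]
 [703.04   -58.2607  80.    ]
 [625.3536 -79.9423  80.    ]
 [556.71   170.8458  80.    ]]
[[448.1735  80.0509  48.    ]
 [462.6382 -15.6754  48.    ]]
[[ -0.0003  -0.9672   0.254  158.6385]
 [ -0.0007   0.254    0.9672 604.3566]
 [ -1.       0.0001  -0.0008 207.1041]
 [  0.       0.       0.       1.    ]]
```

>>> step_arm([
  [0,-43,-46,0,0,0],
  [0,-43,-46,0,0,0],
  [0,-43,-46,0,0,0],
  [0,-43,-46,0,0,0],
  [0,-43,-46,0,0,0],
  [0,-43,-46,0,0,0],
  [0,-43,-46,0,0,0],
  [0,-43,-46,0,0,0],
], grip=0)

```text
t: 1.15
eef_pos: [396.4, 163.3, 206.2]
tcp_rot: [-2.156, 1.57, -0.835]
ft_force: [0.8, -0.1, -0.2]
opening: 0.212
```

```bash
cat >> h.py <<'E'
def go(p,yawz):
    s=env.state();T=wristT(s)
    d=T[:3,:3].T@(np.array(p)-T[:3,3])
    z=np.array([np.cos(yawz),np.sin(yawz),0]);x=np.array([0,0,-1.]);Rt=np.c_[x,np.cross(z,x),z]
    print("t",s["t"],"pos",T[:3,3],"shift",d,"rot",R.from_matrix(T[:3,:3].T@Rt).as_rotvec(),"F",s["ft_force"],"open",s["opening"])
E
python3 - <<'E'
from h import *
go([418,27,200],np.pi/2+.1476)
E
```

```text
t 1.15 pos [396.4421 163.2695 206.2081] shift [   6.3482  -54.5641 -126.7088] rot [-0.3974 -0.0009  0.0009] F [ 0.8489 -0.0874 -0.2088] open 0.2124770961773619
```

>>> step_arm([
  [0,0,0,-0.133,0,0],
  [0,0,0,-0.133,0,0],
  [0,0,0,-0.133,0,0],
  [0,0,-34,0,0,0],
  [0,0,-34,0,0,0],
  [0,0,-34,0,0,0],
  [0,0,-34,0,0,0],
  [0,0,0,0,0,0],
])

```text
t: 2.15
eef_pos: [419.6, 20.3, 205.9]
tcp_rot: [-3.079, 1.57, -1.354]
ft_force: [0.4, 0.7, -0.3]
opening: 0.006
```

```bash
python3 - <<'E'
from h import *
import cv2
go([418,27,60],np.pi/2+.1476)
cv2.imwrite("pics/w1.png",env.read_camera("wrist")[:,:,::-1])
cv2.imwrite("pics/t1.png",env.read_camera("top")[100:350,200:500,::-1].repeat(2,0).repeat(2,1))
E
```

```text
t 2.15 pos [419.5895  20.3399 205.922 ] shift [145.9139   0.5551   6.9971] rot [ 0.0071 -0.0012  0.0001] F [ 0.4473  0.6763 -0.3164] open 0.005798027001522057
```

View pics/w1.png

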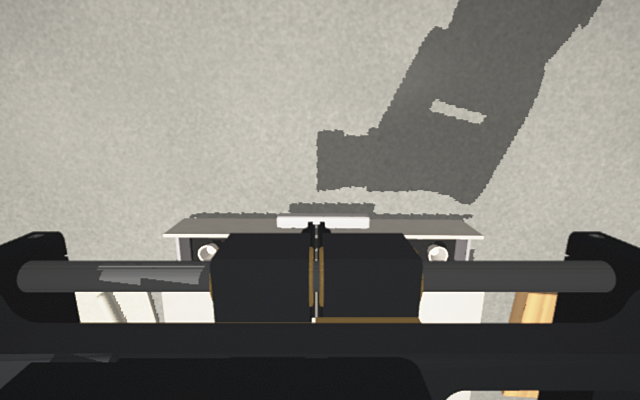

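View pics/t1.png

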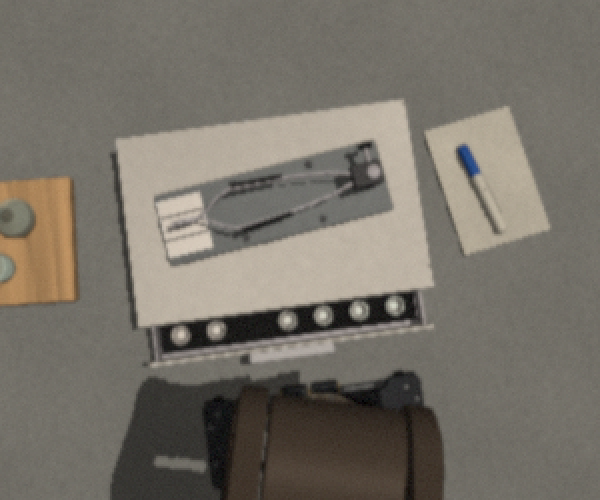

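```bash
python3 - <<'E'
from h import *
s=env.state()
print(wpx([(278,216),(370,216),(315,226)],48,s))
print(wpx([(310,225),(322,225)],181,s))
E
```

```text
[[460.7374 -12.688   48.    ]
 [445.6204  83.1874  48.    ]
 [465.62    27.5954  48.    ]]
[[420.9341  17.8466 181.    ]
 [419.7389  25.4252 181.    ]]
```

>>> step_arm([
  [37,0,3,0,0,0],
  [37,0,3,0,0,0],
  [37,0,3,0,0,0],
  [34,0,3,0,0,0],
  [0,0,0,0,0,0],
])

```text
t: 2.88
eef_pos: [417.5, 38.4, 58.1]
tcp_rot: [-1.987, 1.568, -0.254]
ft_force: [-0.2, 0.5, 0.5]
opening: 0.006
```

```bash
python3 - <<'E'
from h import *
import cv2
go([481.2,36,60],np.pi/2+.1476)
cv2.imwrite("pics/s1.png",cv2.resize(env.read_camera("side")[140:300,250:500,::-1],None,fx=3.2,fy=3.2))
E
```

```text
t 2.875 pos [417.5486  38.3788  58.0901] shift [ -1.7147 -62.4453 -12.5873] rot [ 0.0139 -0.0012  0.0029] F [-0.2386  0.5224  0.4834] open 0.005795070713141187
```

View pics/s1.png

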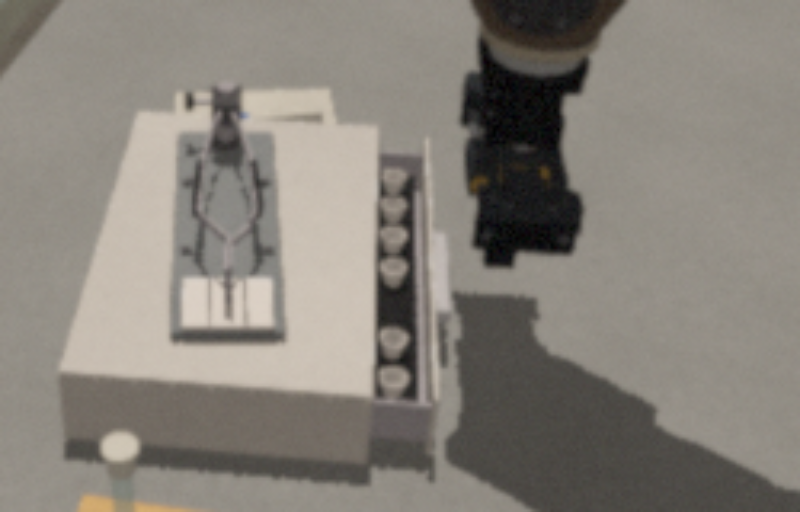

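>>> step_arm([
  [0,-10,0,0,0,0],
  [0,-10,-1,0,0,0],
  [0,-10,-1,0,0,0],
  [0,-10,-1,0,0,0],
  [0,-8,0,0,0,0],
])

```text
t: 3.55
eef_pos: [471.6, 43.6, 63.5]
tcp_rot: [-1.838, 1.559, -0.105]
ft_force: [0.5, -0.2, -0.3]
opening: 0.004
```

>>> step_arm([
  [0,-6,0,0,0,0],
  [0,-6,0,0,0,0],
])

```text
t: 3.8
eef_pos: [484.2, 45.6, 63.6]
tcp_rot: [-1.839, 1.559, -0.106]
ft_force: [-0.4, 0.0, 0.1]
opening: 0.003
```

>>> step_arm([
  [0,-4,0,0,0,0],
])

```text
t: 3.92
eef_pos: [488.4, 46.3, 63.6]
tcp_rot: [-1.841, 1.559, -0.108]
ft_force: [0.1, 0.4, 0.2]
opening: 0.003
```

```bash
python3 - <<'E'
from h import *
import cv2
go([481.2,36,60],np.pi/2+.1476)
cv2.imwrite("pics/s2.png",cv2.resize(env.read_camera("side")[140:300,250:500,::-1],None,fx=3.2,fy=3.2))
E
```

```text
t 3.925 pos [488.4126  46.2967  63.5798] shift [ 3.5093  8.8163 -8.9897] rot [ 0.0142 -0.003   0.0112] F [0.1193 0.4145 0.2039] open 0.003358882642309721
```

View pics/s2.png

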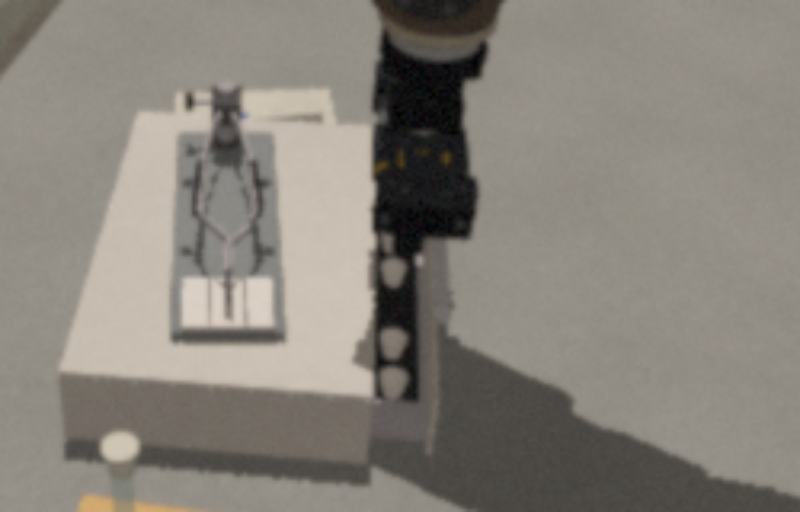

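```bash
python3 - <<'E'
from h import *
import cv2
c=env.get_calibration("side");T=np.linalg.inv(c["pose"])
def pr(p):
    q=T[:3,:3]@p+T[:3,3]; uv=np.array([c["fx"]*q[0]/q[2]+c["cx"],c["fy"]*q[1]/q[2]+c["cy"]]);return uv,(uv-[250,140])*3.2
for p in ([417.5,38.4,33],[417.5,38.4,58],[417.5,38.4,80],[488.4,46.3,38.6],[488.4,46.3,63.6],[488.4,46.3,70],[455,32,40],[445,80,40]): print(p,*pr(np.array(p,float)))
im=env.read_camera("wrist");cv2.imwrite("pics/w2.png",im[:,:,::-1])
im=env.read_camera("top");cv2.imwrite("pics/t2.png",cv2.resize(im[140:290,250:420,::-1],None,fx=4.6,fy=4))
E
```

```text
[417.5, 38.4, 33] [403.3861 231.529 ] [490.8355 292.8928]
[417.5, 38.4, 58] [404.7006 224.004 ] [495.0421 268.8129]
[417.5, 38.4, 80] [405.891  217.1901] [498.8512 247.0082]
[488.4, 46.3, 38.6] [375.4863 227.1032] [401.556  278.7303]
[488.4, 46.3, 63.6] [376.372  219.5477] [404.3904 254.5526]
[488.4, 46.3, 70] [376.6031 217.5766] [405.1298 248.245 ]
[455, 32, 40] [389.2536 225.3978] [445.6116 273.2729]
[445, 80, 40] [391.0401 238.1726] [451.3284 314.1523]
```

View pics/w2.png

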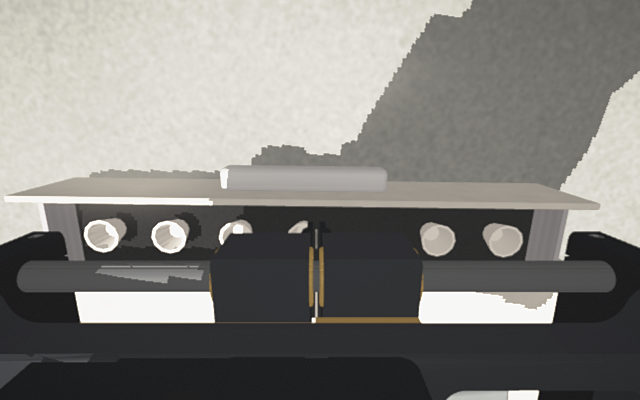

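View pics/t2.png

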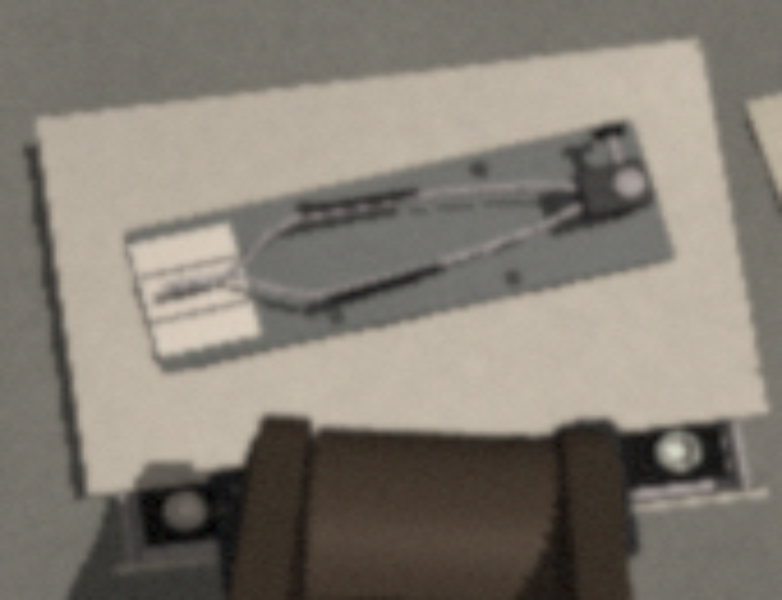

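```bash
python3 - <<'E'
from h import *
s=env.state();print(s["joints"])
for dz in (0,10,20,30):
    s2=dict(s);s2["eef_pos"]=s["eef_pos"]+[0,0,dz]
    a=wpx([(8,198),(598,206)],65,s2);b=wpx([(77,178),(540,184)],10,s2);p=wpx([(221,188),(386,190)],48,s2)
    f=lambda q:np.linalg.norm(q[1]-q[0])
    print(dz,f(a),f(b),f(p),a.mean(0),b.mean(0),p.mean(0))
E
```

```text
[-0.0399  0.5146  2.0343 -0.0015  0.5811 -1.7713]
0 321.8003884405755 326.9840664713332 97.7946815465858 [468.5286  35.5865  65.    ] [467.8368  37.1072  10.    ] [465.2676  34.6559  48.    ]
10 340.2982711999108 341.26496288733654 102.91573178509805 [471.2779  35.5941  65.    ] [469.8955  37.1794  10.    ] [467.6013  34.614   48.    ]
20 358.7961539592461 355.5458593033399 108.0367820236103 [474.0271  35.6016  65.    ] [471.9541  37.2515  10.    ] [469.9351  34.5722  48.    ]
30 377.2940367185814 369.8267557193433 113.15783226212255 [476.7764  35.6092  65.    ] [474.0127  37.3237  10.    ] [472.2688  34.5303  48.    ]
```

```bash
python3 - <<'E'
import cv2
im=cv2.imread("pics/w2.png")
cv2.imwrite("pics/w2c.png",cv2.resize(im[150:270,240:400],None,fx=5,fy=5,interpolation=cv2.INTER_CUBIC))
E
```

```text
(no output)
```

View pics/w2c.png

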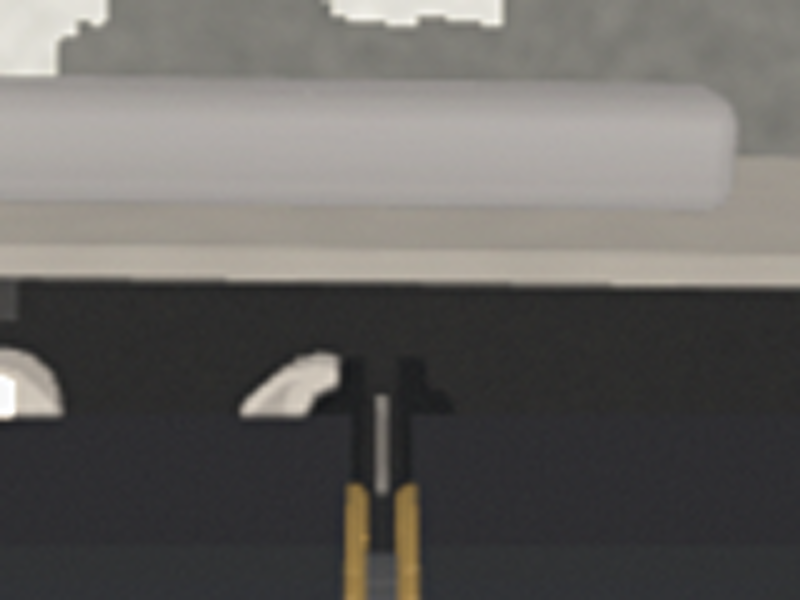

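```bash
python3 - <<'E'
import cv2,numpy as np
im=cv2.imread("pics/wrist0.png")
a=cv2.resize(im[200:330,140:240],None,fx=4,fy=4,interpolation=cv2.INTER_CUBIC)
im=cv2.imread("pics/s1.png")
b=cv2.resize(im[100:290,440:600],(440,520),interpolation=cv2.INTER_CUBIC)
o=np.zeros((520,800,3),np.uint8);o[:,:400]=np.clip(a*2.0,0,255);o[:,400:]=np.clip(b[:,:400]*2.0,0,255)
cv2.imwrite("pics/cmp.png",o)
E
```

```text
(no output)
```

View pics/cmp.png

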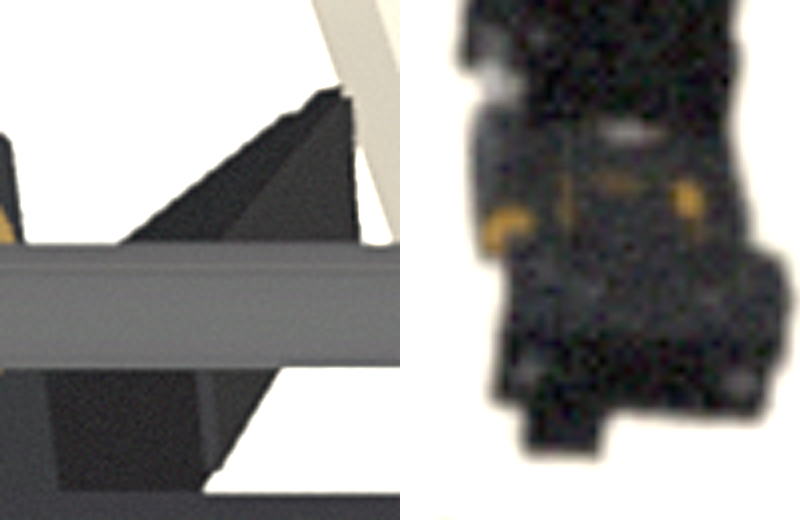

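>>> step_arm([
  [-25,0,0,0,0,0],
  [0,25,-2,0,0,-0.011],
  [0,25,-2,0,0,0],
  [0,24,-2,0,0,0],
  [0,0,0,0,0,0],
])

```text
t: 4.7
eef_pos: [412.7, 28.1, 87.8]
tcp_rot: [-1.707, 1.549, 0.026]
ft_force: [1.2, -0.2, 0.3]
opening: 0.005
```

```bash
python3 - <<'E'
from h import *
go([417,28,36],np.pi/2+.1476)
E
```

```text
t 4.7 pos [412.6544  28.084   87.833 ] shift [51.9149 -3.1617 -0.6314] rot [ 0.0143 -0.0028  0.0215] F [ 1.238  -0.2338  0.2727] open 0.004690640078343886
```

Rotation sign about z should be positive; fix it and descend.

>>> step_arm([
  [10,0,0,0.014,0,0.021],
  [20,-2,0,0,0,0],
  [20,-2,0,0,0,0],
  [0,0,0,0,0,0],
])

```text
t: 5.2
eef_pos: [421.0, 28.9, 35.0]
tcp_rot: [-3.078, 1.567, -1.362]
ft_force: [-0.2, 0.6, -0.2]
opening: 0.007
```

```bash
python3 - <<'E'
from h import *
import cv2
go([417,28,36],np.pi/2+.1476)
cv2.imwrite("pics/s3.png",cv2.resize(env.read_camera("side")[180:280,330:460,::-1],None,fx=6,fy=6,interpolation=cv2.INTER_CUBIC))
E
```

```text
t 5.2 pos [420.9527  28.8637  35.035 ] shift [-0.9649  4.036  -0.2847] rot [-0.0021 -0.0035  0.0002] F [-0.2128  0.6238 -0.2304] open 0.007333143794574139
```

View pics/s3.png

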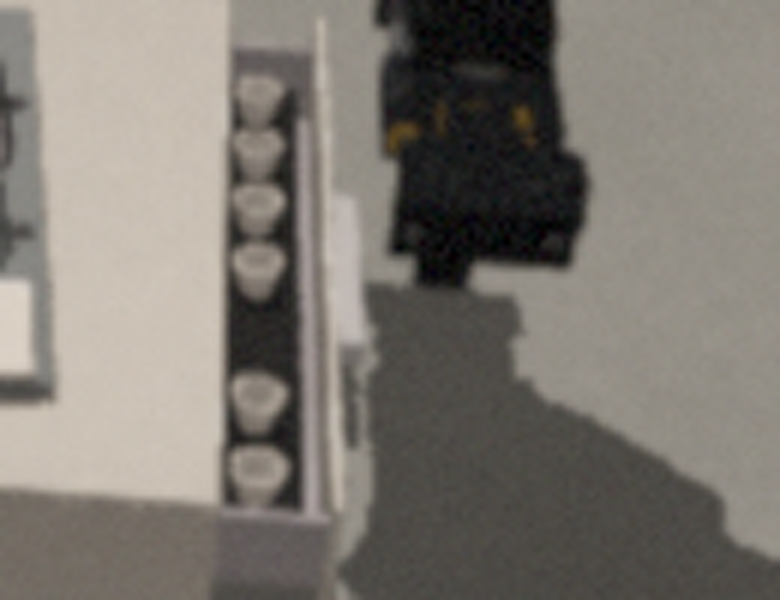

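>>> step_arm([
  [5,-4,0,0,0,0],
  [0,-9,0,0,0,0],
  [0,-9,0,0,0,0],
  [0,-9,0,0,0,0],
  [0,-9,0,0,0,0],
])

```text
t: 5.88
eef_pos: [463.7, 35.1, 31.7]
tcp_rot: [-2.77, 1.566, -1.053]
ft_force: [-1.0, 0.2, -1.2]
opening: 0.004
```

>>> step_arm([
  [0,-6,0,0,0,0],
  [0,-6,0,0,0,0],
])

```text
t: 6.12
eef_pos: [473.9, 36.9, 31.5]
tcp_rot: [2.193, 1.565, -2.373]
ft_force: [-4.7, 0.8, -0.2]
opening: 0.008
```

Contact with the catch (4.7 N). Continue.

>>> step_arm([
  [0,-6,0,0,0,0],
  [0,-6,0,0,0,0],
  [0,-4,0,0,0,0],
])

```text
t: 6.5
eef_pos: [483.6, 39.0, 31.0]
tcp_rot: [1.63, 1.55, -2.936]
ft_force: [-24.8, -9.3, 19.0]
opening: -0.0
```

```bash
python3 - <<'E'
from h import *
import cv2
go([417,28,36],np.pi/2+.1476)
cv2.imwrite("pics/s4.png",cv2.resize(env.read_camera("side")[180:280,330:460,::-1],None,fx=6,fy=6,interpolation=cv2.INTER_CUBIC))
E
```

```text
t 6.5 pos [483.5743  38.9936  30.966 ] shift [-3.652  67.5551 -1.1443] rot [-0.0008 -0.0012 -0.0205] F [-24.8346  -9.2627  19.0479] open -0.00014501051419931634
```

View pics/s4.png

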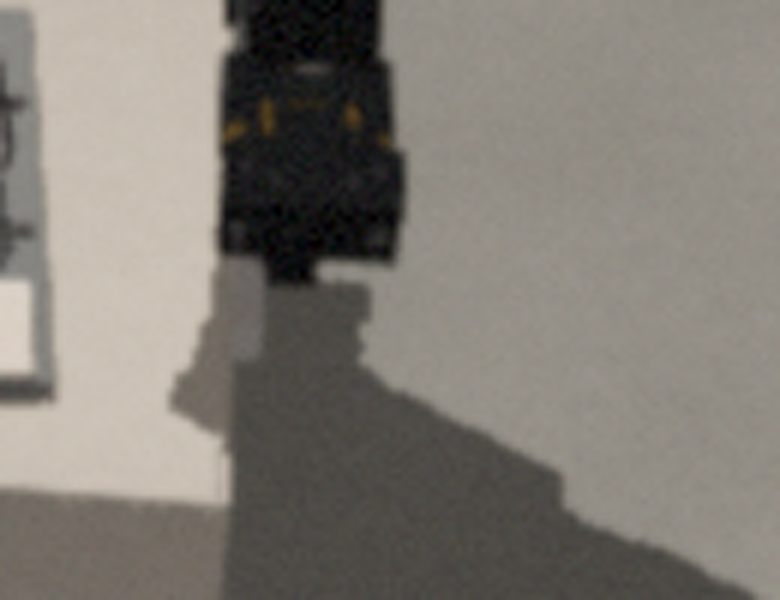

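>>> step_arm([
  [0,8,0,0,0,-0.02],
  [0,12,0,0,0,0],
  [0,30,0,0,0,0],
  [0,0,0,0,0,0],
])

```text
t: 7.05
eef_pos: [433.5, 31.4, 31.4]
tcp_rot: [-2.075, 1.567, -0.357]
ft_force: [0.3, 0.4, -0.5]
opening: 0.007
```

```bash
python3 - <<'E'
from h import *
import cv2
go([417,28,220],np.pi/2+.1476)
cv2.imwrite("pics/s5.png",cv2.resize(env.read_camera("side")[160:280,280:440,::-1],None,fx=5,fy=5,interpolation=cv2.INTER_CUBIC))
E
```

```text
t 7.05 pos [433.5333  31.4076  31.4202] shift [-188.6314   16.2426   -1.2947] rot [-0.0011 -0.0018  0.0032] F [ 0.3013  0.4167 -0.5071] open 0.006766308111644417
```

View pics/s5.png

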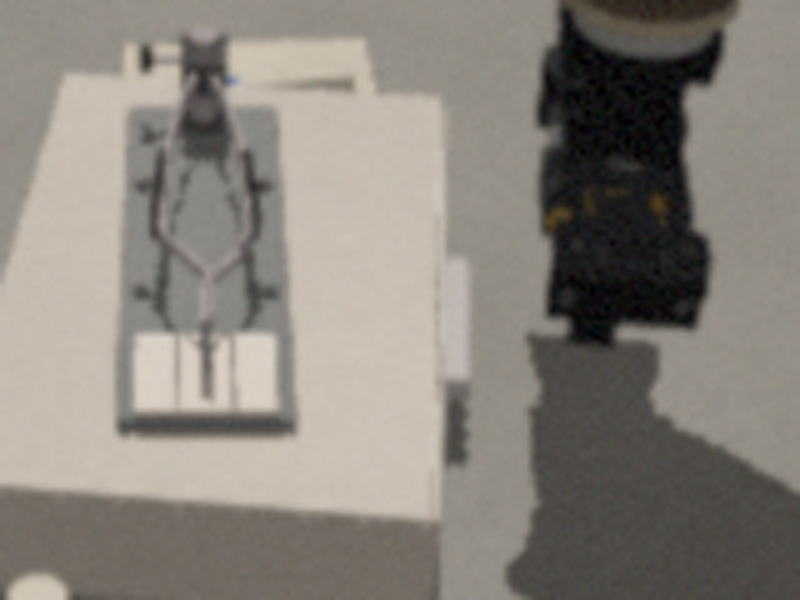

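>>> step_arm([
  [-60,0,0,0,0,0],
  [-60,0,0,0,0,0],
  [-60,0,0,0.18,0,0],
  [0,0,0,0.18,0,0],
  [0,0,0,0.18,0,0],
  [0,0,0,0.18,0,0],
  [0,0,0,0.18,0,0],
  [0,0,0,0.18,0,0],
], grip=80)

```text
t: 8.1
eef_pos: [442.4, 31.7, 220.4]
tcp_rot: [-0.726, 1.554, -0.122]
ft_force: [0.4, -0.2, 0.6]
opening: 0.79
```

```bash
python3 - <<'E'
from h import *
go([627,68.7,210],1.8346-np.pi/2)
E
```

```text
t 8.1 pos [442.4121  31.6748 220.3951] shift [ 13.4735 -74.1527 172.8336] rot [0.3398 0.0147 0.0091] F [ 0.4462 -0.1603  0.5994] open 0.7898004506623375
```

>>> step_arm([
  [0,0,0,0.17,0.015,0.009],
  [0,0,0,0.17,0,0],
  [0,-3,47,0,0,0],
  [0,-3,47,0,0,0],
  [0,-3,47,0,0,0],
  [0,-3,47,0,0,0],
  [0,0,0,0,0,0],
])

```text
t: 8.98
eef_pos: [639.0, 68.3, 223.5]
tcp_rot: [-0.458, 1.561, -0.209]
ft_force: [-0.6, -0.2, 0.2]
opening: 0.846
```

```bash
python3 - <<'E'
from h import *
import cv2
go([627,68.7,210],1.8346-np.pi/2)
im=env.read_camera("wrist")[:,:,::-1];cv2.imwrite("pics/w3.png",im)
cv2.imwrite("pics/w3c.png",cv2.resize(im[60:260,180:440],None,fx=3,fy=3,interpolation=cv2.INTER_CUBIC))
E
```

```text
t 8.975 pos [638.9735  68.2561 223.4807] shift [ 13.3677   3.4344 -11.6104] rot [-0.0151  0.0085  0.0043] F [-0.6168 -0.2135  0.172 ] open 0.8463825054552886
```

View pics/w3.png

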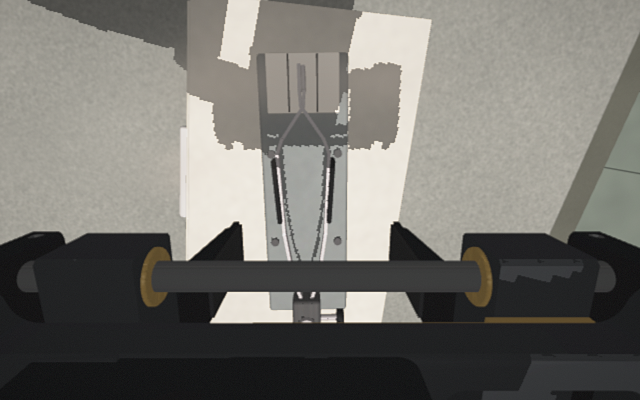

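View pics/w3c.png

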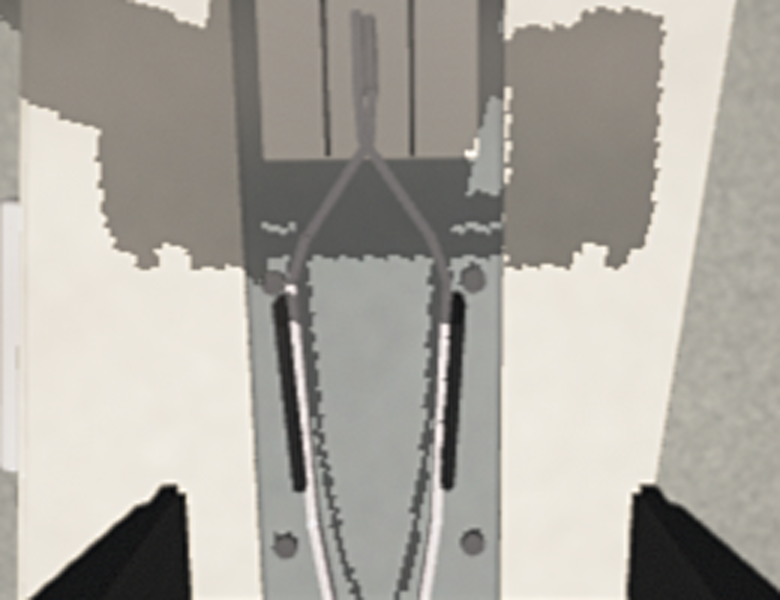

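```bash
python3 - <<'E'
from h import *
s=env.state()
f=lambda p:np.array(p)/3+[180,60]
g=wpx(f([(273,295),(295,490),(466,295),(454,490)]),131,s);print(g,g.mean(0))
l=wpx(f([(325,10),(328,155),(411,10),(412,155)]),86,s);print(l)
pl=wpx(f([(263,158),(480,158)]),86,s);print(pl)
ed=wpx(f([(256,400),(262,590),(502,400),(501,590)]),80,s);print(ed)
A=l[:2].mean(0);B=l[2:].mean(0);print('line gap',np.linalg.norm((A-B)[:2]))
th=1.8346;u=np.array([np.cos(th),np.sin(th)]);n=np.array([-u[1],u[0]]);o=np.array([630.39,56.16])
for q in (g,l,pl,ed): print(np.c_[(q[:,:2]-o)@u,(q[:,:2]-o)@n])
E
```

```text
[[595.0487  91.1578 131.    ]
 [612.9834  38.4762 131.    ]
 [645.7254 103.9552 131.    ]
 [656.8394  49.4658 131.    ]] [627.6492  70.7638 131.    ]
[[587.7354 170.4372  86.    ]
 [598.0181 130.2418  86.    ]
 [612.3742 176.7217  86.    ]
 [622.9143 136.5609  86.    ]]
[[578.9661 124.49    86.    ]
 [643.3287 140.8247  86.    ]]
[[592.3522  48.023   80.    ]
 [608.5983 -17.7135  80.    ]
 [671.2662  67.8702  80.    ]
 [689.1335   2.3807  80.    ]]
line gap 25.55660153485855
[[ 43.0025  24.9928]
 [-12.5332  21.4156]
 [ 42.143  -27.2677]
 [-13.3594 -23.7888]]
[[121.4461  11.3807]
 [ 79.9601  11.9348]
 [121.0886 -14.0445]
 [ 79.5688 -13.7478]]
[[ 79.3752  31.8275]
 [ 78.3619 -34.5678]]
[[  2.063   38.8437]
 [-65.6355  40.3007]
 [  0.6465 -42.5156]
 [-67.2365 -42.6881]]
```

>>> step_arm([
  [0,0,0,-0.006,0.0085,0.0043],
  [0,3,-10,0,0,0],
  [35,0,0,0,0,0],
  [35,0,0,0,0,0],
  [0,0,0,0,0,0],
])

```text
t: 9.65
eef_pos: [622.8, 68.0, 155.1]
tcp_rot: [-0.147, 1.57, 0.108]
ft_force: [-0.4, -0.7, 1.5]
opening: 0.841
```

```bash
python3 - <<'E'
from h import *
import cv2
go([628.2,69,101],1.826-np.pi/2)
im=env.read_camera("wrist")[:,:,::-1]
cv2.imwrite("pics/w4.png",im)
E
```

```text
t 9.65 pos [622.7596  68.0242 155.1303] shift [54.1369 -0.4167  5.446 ] rot [-0.0005  0.0012  0.0002] F [-0.3531 -0.6825  1.5394] open 0.8409953478603713
```

View pics/w4.png

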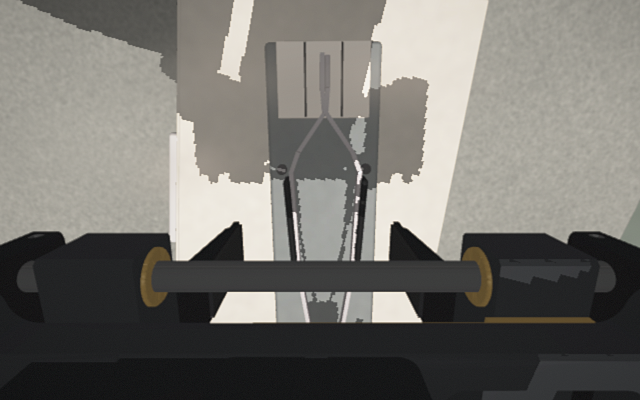

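>>> step_arm([
  [0,0,5.5,0,0,0],
  [26,0,0,0,0,0],
  [26,0,0,0,0,0],
  [0,0,0,0,0,0],
])

```text
t: 10.2
eef_pos: [632.8, 69.7, 110.9]
tcp_rot: [-0.236, 1.556, 0.019]
ft_force: [-0.4, -0.1, 0.8]
opening: 0.842
```

```bash
python3 - <<'E'
from h import *
import cv2
go([628.2,69,101],1.826-np.pi/2)
im=env.read_camera("wrist")[:,:,::-1]
cv2.imwrite("pics/w5.png",im)
cv2.imwrite("pics/s6.png",cv2.resize(env.read_camera("side")[140:270,260:420,::-1],None,fx=4.6,fy=4.6,interpolation=cv2.INTER_CUBIC))
E
```

```text
t 10.2 pos [632.768   69.7205 110.9093] shift [ 9.8428  0.4866 -4.7395] rot [-0.0005  0.0139  0.0033] F [-0.3616 -0.0536  0.7797] open 0.8417658977439051
```

View pics/w5.png

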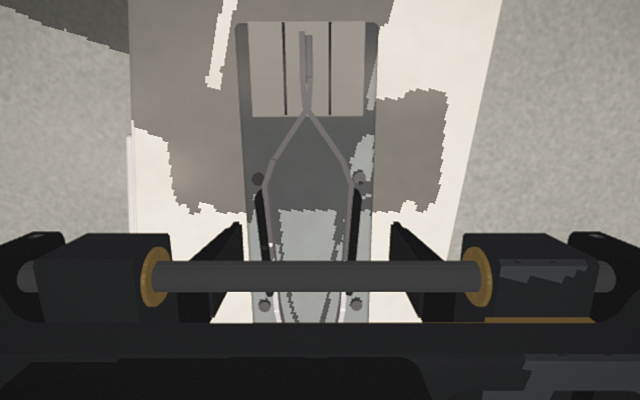

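View pics/s6.png

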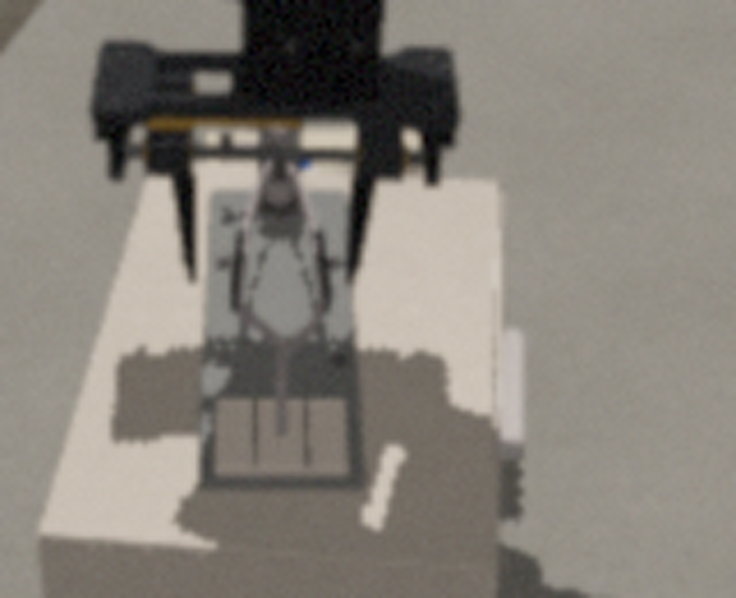

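>>> step_arm([
  [0,0,-3,0,0.014,0.003],
  [0,0,0,0,0,0],
])

```text
t: 10.55
eef_pos: [631.5, 69.0, 115.0]
tcp_rot: [-0.323, 1.566, -0.069]
ft_force: [-0.6, -1.1, -0.2]
opening: 0.842
```

```bash
python3 - <<'E'
from h import *
go([628.2,69,101],1.826-np.pi/2)
c=env.get_calibration("side");T=np.linalg.inv(c["pose"])
z=np.array([.965,.261,0]);y=np.array([-.261,.965,0])
for dz in (-25,0,5,10):
  for k,e in ((46,0),(46,10),(-46,0),(-46,10)):
    p=np.array([632.8,69.7,110.9+dz])+k*z+e*y
    q=T[:3,:3]@p+T[:3,3]; uv=np.array([c["fx"]*q[0]/q[2]+c["cx"],c["fy"]*q[1]/q[2]+c["cy"]]);print(dz,k,e,(uv-[260,140])*4.6)
E
```

```text
t 10.55 pos [631.4567  68.9781 115.0298] shift [14.0128  0.8649 -3.215 ] rot [-0.0005  0.0049  0.0016] F [-0.5671 -1.1484 -0.2434] open 0.8419166638783601
-25 46 0 [186.4756 317.0284]
-25 46 10 [185.8518 328.2818]
-25 -46 0 [354.3269 316.9975]
-25 -46 10 [355.0868 328.2411]
0 46 0 [185.3087 280.3437]
0 46 10 [184.6654 291.4649]
0 -46 0 [355.747  280.3436]
0 -46 10 [356.5306 291.4553]
5 46 0 [185.071  272.8706]
5 46 10 [184.4237 283.9637]
5 -46 0 [356.0363 272.8769]
5 -46 10 [356.8248 283.9605]
10 46 0 [184.8318 265.351 ]
10 46 10 [184.1805 276.4155]
10 -46 0 [356.3274 265.3639]
10 -46 10 [357.1208 276.4189]
```

>>> step_arm([
  [7,0.5,-2,0,0.005,0],
  [7,0,-1,0,0,0],
  [0,0,0,0,0,0],
])

```text
t: 10.92
eef_pos: [628.3, 68.7, 100.5]
tcp_rot: [-1.553, 1.569, -1.298]
ft_force: [-0.9, -0.4, 0.8]
opening: 0.842
```

```bash
python3 - <<'E'
from h import *
go([628.2,69,101],1.826-np.pi/2)
go([628.2,69,101],1.826-np.pi/2)
import cv2
im=env.read_camera("wrist")[:,:,::-1]
cv2.imwrite("pics/w6.png",cv2.resize(im[0:300,180:460],None,fx=2,fy=2,interpolation=cv2.INTER_CUBIC))
E
```

```text
t 10.925 pos [628.2558  68.6846 100.489 ] shift [-0.5116  0.3183  0.0255] rot [-0.0005  0.      0.0018] F [-0.9252 -0.4247  0.7727] open 0.8420917970912201
t 10.925 pos [628.2558  68.6846 100.489 ] shift [-0.5116  0.3183  0.0255] rot [-0.0005  0.      0.0018] F [-0.9252 -0.4247  0.7727] open 0.8420917970912201
```

View pics/w6.png

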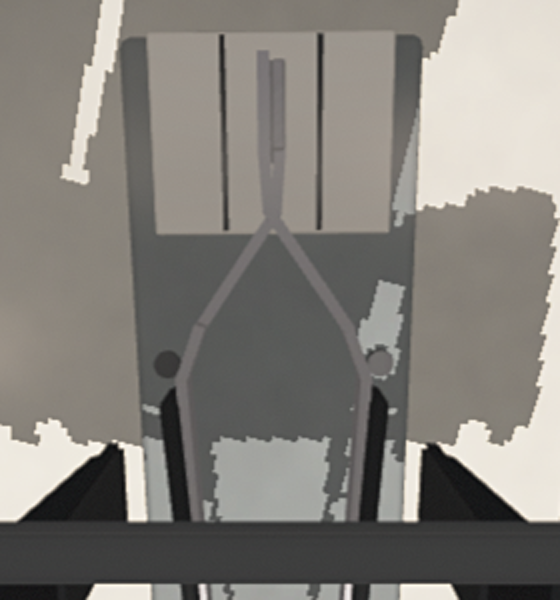

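>>> step_arm([
  [0,0,0,0,0,0],
  [0,0,0,0,0,0],
  [0,0,0,0,0,0],
  [0,0,0,0,0,0],
], grip=44)

```text
t: 11.48
eef_pos: [628.5, 69.1, 101.0]
tcp_rot: [-1.076, 1.569, -0.822]
ft_force: [-0.7, 3.8, 0.5]
opening: 0.49
```

>>> step_arm([
  [0,0,0,0,0,0],
  [0,0,0,0,0,0],
  [0,0,0,0,0,0],
  [0,0,0,0,0,0],
], grip=36)

```text
t: 11.98
eef_pos: [628.3, 70.0, 101.0]
tcp_rot: [-0.352, 1.57, -0.097]
ft_force: [0.1, 2.9, 0.4]
opening: 0.38
```

```bash
python3 - <<'E'
from h import *
go([628.2,69,101],1.826-np.pi/2)
import cv2
im=env.read_camera("wrist")[:,:,::-1]
cv2.imwrite("pics/w7.png",cv2.resize(im[0:300,180:460],None,fx=2,fy=2,interpolation=cv2.INTER_CUBIC))
cv2.imwrite("pics/s7.png",cv2.resize(env.read_camera("side")[140:270,260:420,::-1],None,fx=4.6,fy=4.6,interpolation=cv2.INTER_CUBIC))
E
```

```text
t 11.975 pos [628.286   70.026  100.9776] shift [-0.0224 -0.9712 -0.3419] rot [-0.0003  0.0007  0.0003] F [0.1077 2.8795 0.4181] open 0.3804157507072368
```

View pics/w7.png

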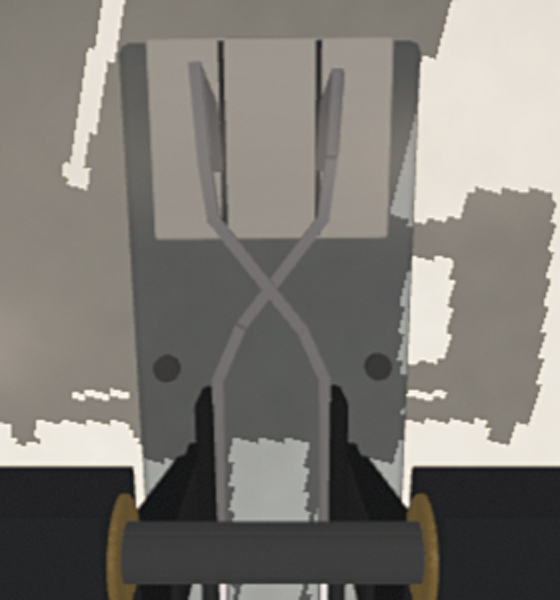

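View pics/s7.png

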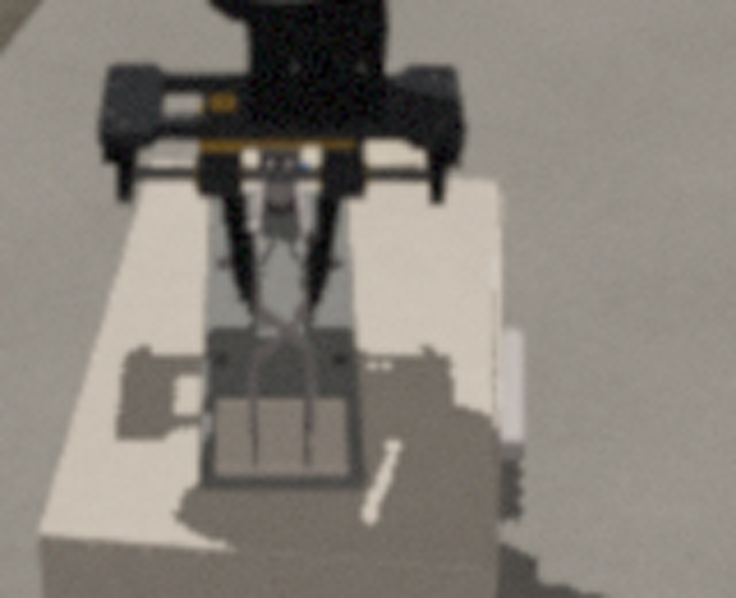

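```bash
python3 - <<'E'
import cv2
from h import *
im=env.read_camera("wrist")[:,:,::-1]
cv2.imwrite("pics/w8.png",cv2.resize(im[10:120,250:370],None,fx=5.4,fy=5.4,interpolation=cv2.INTER_CUBIC))
E
```

```text
(no output)
```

View pics/w8.png

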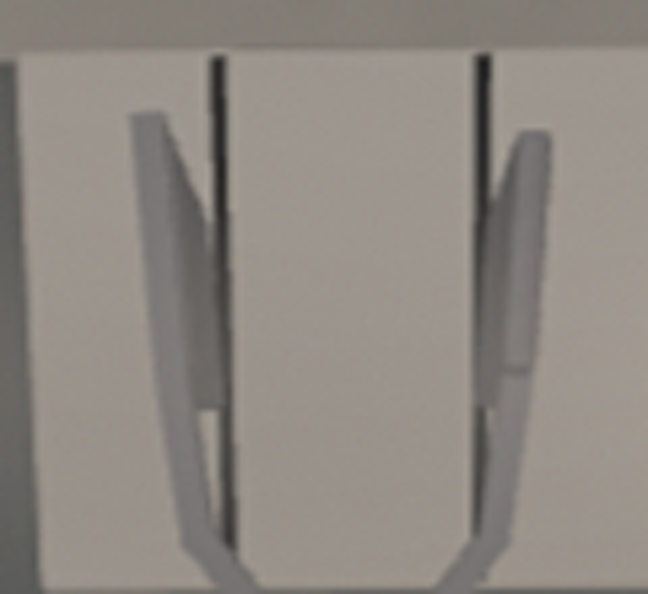

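>>> step_arm([
  [0,0,0,0,0,0],
  [0,0,0,0,0,0],
  [0,0,0,0,0,0],
  [0,0,0,0,0,0],
  [0,0,0,0,0,0],
  [0,0,0,0,0,0],
  [0,0,0,0,0,0],
  [0,0,0,0,0,0],
])

```text
t: 13.12
eef_pos: [628.3, 70.0, 101.0]
tcp_rot: [-0.244, 1.57, 0.01]
ft_force: [-1.0, 3.1, 1.2]
opening: 0.377
```

>>> step_arm([
  [0,0,0,0,0,0],
  [0,0,0,0,0,0],
  [0,0,0,0,0,0],
  [0,0,0,0,0,0],
])

```text
t: 13.62
eef_pos: [628.2, 70.0, 101.0]
tcp_rot: [-0.172, 1.57, 0.083]
ft_force: [-0.2, 2.1, -0.6]
opening: 0.381
```

```bash
python3 - <<'E'
import cv2
from h import *
go([628.2,69,101],1.826-np.pi/2)
im=env.read_camera("wrist")[:,:,::-1]
a=cv2.resize(im[10:120,250:370],None,fx=3.3,fy=3.3,interpolation=cv2.INTER_CUBIC)
t=env.read_camera("top")[:,:,::-1]
b=cv2.resize(t[130:290,170:490],None,fx=1.2,fy=1.2)
o=np.zeros((400,800,3),np.uint8);o[:a.shape[0],:a.shape[1]]=a;o[:b.shape[0],400:400+b.shape[1]]=b
cv2.imwrite("pics/w9.png",o)
E
```

```text
t 13.625 pos [628.2481  70.0382 100.969 ] shift [-0.0311 -0.9926 -0.3081] rot [-0.0005  0.0006  0.0001] F [-0.2286  2.1223 -0.5624] open 0.3806881524956706
```

View pics/w9.png

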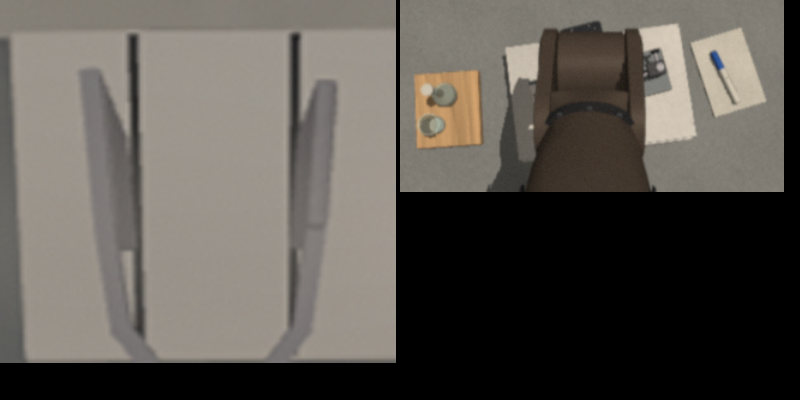

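The jaws are still over the lines: the inner lower edges sit at about crop columns 131 and 295, against lines at 137 and 294. The pose is steady, the drawer is home and the bystanders haven't moved, so I'm handing in.

```bash
python3 - <<'E'
from h import *
print(env.job_done())
s=env.state();print(s["t"],s["opening"],s["eef_pos"])
E
```

```text
the job is handed in; nothing more can be done
None
the job is handed in; nothing more can be done
```

The drawer is home and the job was handed in at about 13.7 s, with the gripper still holding the tweezers' jaws over the two engraved lines.

- **Drawer:** I pushed it home with the closed fingertips. Force rose to about 5 N at the catch, then to about 27 N horizontally, with 19 N upward on the wrist, at the stop. The side picture afterwards showed it flush. I did not check separately which part of the gripper took that load.
- **Tweezers:** I closed the fingers to 36 mm on the grips. In the last two enlarged wrist pictures both jaws' inner lower edges were within about 0.5 mm of their lines, a gap of about 26.5 mm. The pose and finger opening stayed steady for over 1.5 s.
- **Bystanders:** in the last top picture the flask, beaker and marker looked to be where they started. I compared by eye and did not measure.

**What disagreed:**
- **Fingertips:** they ended about level with the reported TCP, or a few mm short of it, not 25 mm ahead as stated. The wrist and side pictures both showed this.
- **First push:** because of that, my first push slid over the top of the drawer front without moving it. I backed out, lowered by what the pictures showed, and the second push worked.
- **Squeeze force:** I never read this directly. I inferred it from the spring data and from the fingers stopping at 36 mm. The wrist also read a small steady sideways force of 2–3 N while holding.

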